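# Set out the cocktail station

## Task

Set out the cocktail station: pull the two nested steel pots apart, stand the wide pot in the middle of the square stone coaster with its lid lying centred on top, and the tall pot in the middle of the round cork coaster. Stand the jigger on the bar mat midway between the two coasters, larger cup up as it is now, and the bitters bottle in the middle of the round wooden stand. Leave everything upright and let go of, never tip the bottle over, and do not disturb the drinking glass.

Things in the scene. Friction and masses are not known exactly. Their poses are not given: they have to be found in the camera images.
- wide_pot_center (a point): The wide, short garnish pot: open round steel pot, 64 mm across the rim (62 at the foot), 55 mm tall, wall 2.5 mm, floor 4 mm thick. Point on its axis, half-way up (27.5 mm above its underside); z along its axis, up. At the start the tall pot stands loosely inside it.
- tall_pot_center (a point): The tall, narrow pick pot: open round steel pot, 45 mm across the rim (43 at the foot), 80 mm tall, wall 2.5 mm. Point on its axis, half-way up (40 mm above its underside); z along its axis, up. At the start it stands loosely inside the wide pot on that pot's floor, anywhere within the play, its top 29 mm standing clear above the wide pot's rim.
- lid_center (a point): The lid of the wide pot: flat steel disc 80 mm across and 5 mm thick with a plain black upright knob in the middle, 18 mm across and 33 mm tall (38 mm overall). It simply lies flat on the pot's rim, with no lip. Point on its axis, 19 mm above its underside (half-way up, on the knob); z up.
- jigger_center (a point): The jigger (double-ended steel measure), upright: lower cup 38 mm across from 0 to 30 mm height, a narrow waist 22 mm across at 37 to 43 mm, upper cup 42 mm across with straight sides from 49 mm up to its open top at 85 mm. Point on its axis, half-way up, at the waist (42.5 mm above its underside); the upper cup is the easy part to grip. z up.
- bitters_center (a point): The small amber glass bitters bottle with a paper label and black cap: 40 mm across, 105 mm tall: straight sides up to 60 mm, then shoulder, neck (16 mm across) and cap. Point on its axis, half-way up (52.5 mm above its underside); z up.
- mat: The black rubber bar mat fixed on the counter, 130 mm by 340 mm (long side along its y), 3 mm thick. Origin: centre of its underside, on the counter, midway between the two coasters. The coasters lie on it on its long centre line, centres 110 mm either side of its middle.
- stone: The square grey stone coaster, 90 x 90 mm, 6 mm thick, fixed on the mat at one of its ends (either). Origin: centre of its underside, 3 mm above the counter; sides along x and y.
- cork: The round cork coaster, 90 mm across, 6 mm thick, fixed on the mat at the end the stone coaster does not have. Origin: centre of its underside, 3 mm above the counter.
- stand: The low round wooden bottle stand, 90 mm across, 30 mm tall, fixed on the counter beyond the mat. Origin: centre of its underside.
- glass_center (a point): A clear drinking glass, 72 mm across, 90 mm tall, standing by; not to be disturbed. Point on its axis, 45 mm above the counter.
Mind the look-alikes: they are no part of the job. Leave any red look-alike of the part that bears bitters_center alone.

How it is judged:
By the outcome, as a careful person would: the job done as asked, in the order asked, and still so for the second after the job is handed in, with the robot touching nothing.
It also fails if it takes over 128 s, if anything falls off the work surface, if the arm or the gripper's body presses on something with over 40 N, if the wrist force passes 120 N, or if a joint passes its speed limit or range.

## Robot

A 6-joint arm with a two-finger parallel gripper is mounted at the origin on the work surface. World frame = base frame: x ahead of the robot, y to its left, z up, the work surface at z = 0. Lengths are in m, angles in rad, forces in N, time in s.
With the tool pointing down it reaches from about 0.325 to 0.875 m from the base axis. Payload 4.4 kg.
Tool frame: the origin (TCP) lies at the very end of the fingers, on their centre line; the grasp point (between the pads) lies manip.hold_point_z behind it (manip.hold_point_z is the distance from the TCP to the grasp point, in m); z points along the fingers, y is the line along which they close (so a half turn about z gives the same grasp; the last joint's range is limited). The gripper opens to 85 mm and grips with 20 to 120 N. Pads are 22 mm wide; open, the fingers measure 114 mm over their backs; the gripper's body (76 mm by 85 mm) begins 54 mm behind the grasp point. The pads swing forward as they close: fully open they stand 13 mm farther back than shut.
Start: joints at [0.975, 0.207, 1.542, -0, 1.393, -0.15], TCP at [0.248, 0.519, 0.231] pointing down, gripper open.
Joint ranges: [-2.73, 2.73], [-0.86, 2.22], [0.23, 2.46], [-1.11, 4.25], [0.08, 2.63], [-2.82, 2.82]. Speed limits (rad/s): [2.79, 2.79, 3.14, 3.14, 3.14, 3.14].

## Interface

Orientations are given as a unit quaternion [x, y, z, w].
In Python, from station import manip gives the robot as it stands.
- The arm moves only by the tool drive_tool, never from a script. Its argument "deltas" is a list of rows, each a list of 7 numbers: the turn, a rotation vector about the tool's x, y, z in degrees, then the shift along the tool's x, y, z in cm, then the opening, from -1 (shut) to 1 (fully open). A call has 1 to 20 rows; each row is the pose to reach, as a shift and turn from the pose commanded when the call began, along the tool's axes at that moment; what a row does not reach only later rows make up. A row lasts 1/12 s, in which the tool goes at most 41.7 mm and 7.16 degrees, less where a joint would pass 70% of its speed; a pose out of reach is approached as far as the arm can. A call with a gripper value outside its range is refused whole. The fingers move at their own pace and stop on an object; "grip_force" is the grip in N (left out, the last holds). Time passes only in rows, so rows that repeat a pose let the fingers close. It gives the time, the measured TCP pose, the force, the opening and the grip force at its end, in the units of the state.
- manip.state(): the state, without advancing time (a new reading comes with each control period).
- manip.get_image(name): name is "scene" or "top" or "wrist"; returns the picture (384x512x3 uint8, red, green, blue); there is no depth.
- manip.camera_params(name): a dict with "fovy" (degrees; the focal length in pixels is half the picture's height over the tangent of half this angle, whatever the lens; pixels are square), "cx", "cy" (the principal point, pixels), "cam_to_world" (4x4, takes a point from camera to world coordinates); the wrist camera has in their place "mount" (4x4, takes a point from camera to tool coordinates, whose origin is the TCP and whose axes are the flange's). Camera axes: x right, y up, looking along -z (the intrinsics and any distortion apply to the point x, -y, -z); pixel columns grow to the right and rows downward; lengths in m; the calibration is good to about 2 mm. A picture is of the moment at which its call begins: read the wrist's pose just before it. camera_params takes no time and is no camera call.
- manip.finish_job(): hands the job in; it is judged then, once.
The state is a dict: "t": time; "joints": joint angles; "qvel": joint speeds; "effort": joint torques, N m; "tool_pos": TCP position; "tcp_rot": TCP orientation; "contact_force": force on the tool from outside, world axes, zero at the start; "ft_torque": the same for the moment, N m; "grip_width": finger opening in m; "gripper_force": force on a finger pad.
Only numpy, scipy, OpenCV 4.12 (cv2) and the standard library are available. Lean on these libraries where they do the work, as an engineer would, in place of code of your own. Each camera call takes 0.05 s, during which the arm holds its last target. There are 200 camera calls.

## Working session

There is one attempt and no reset: what is moved stays moved. The work goes in short steps, Python scripts to look and compute and a tool call to move; the robot and the scene stay as the last step left them, time stands still between calls to the robot, and variables do not carry over. Pictures are saved under pics/ and viewed, at most 14 in all, crops included, and the job is handed in when it is done.

Besides the shell and the picture viewer there is one more tool, called after "Emit:" as name([rows], argument=value, ...), one row to a line, values as JSON. drive_tool: Moves the arm, as the interface text tells. Its arguments: {"type":"object","properties":{"deltas":{"type":"array"},"grip_force":{"type":"number"}},"required":["deltas"]}

```bash
ls; mkdir -p pics; python3 - <<'E'
from station import manip
import cv2,numpy as np
np.set_printoptions(precision=4,suppress=True)
s=manip.state();print(s, manip.hold_point_z)
for n in("scene","top","wrist"):
    print(n,manip.camera_params(n))
    im=manip.get_image(n);cv2.imwrite(f"pics/{n}0.png",im[...,::-1])
E
```

```text
pics
{'t': 0.0, 'joints': array([ 0.9744,  0.2074,  1.543 , -0.    ,  1.3935, -0.1505]), 'qvel': array([-0.0011,  0.0007,  0.0015,  0.0012, -0.0016, -0.0011]), 'effort': array([  0.0008, -38.3031, -29.1599,  -0.0001,   0.0104,  -0.    ]), 'tool_pos': array([0.2475, 0.5181, 0.2301]), 'tcp_rot': array([ 0.2211,  0.9753, -0.0011, -0.0004]), 'contact_force': array([ 0.5465, -0.0881,  0.3267]), 'ft_torque': array([ 0.0255, -0.0065,  0.0121]), 'gripper_force': 0.0, 'grip_width': 0.0851890851255874} 0.0187
scene {'fovy': 56.82582285901927, 'cx': 255.34976355009795, 'cy': 191.4203432550383, 'cam_to_world': array([[ 0.4536, -0.701 ,  0.5504,  1.0984],
       [ 0.8912,  0.3518, -0.2863, -0.2695],
       [ 0.0071,  0.6203,  0.7843,  0.838 ],
       [ 0.    ,  0.    ,  0.    ,  1.    ]])}
top {'fovy': 55.10972333192093, 'cx': 257.7579311014281, 'cy': 190.7615117175722, 'cam_to_world': array([[-0.0233,  0.9963, -0.0824,  0.5006],
       [-0.9997, -0.024 , -0.0072,  0.0018],
       [-0.0092,  0.0822,  0.9966,  1.0861],
       [ 0.    ,  0.    ,  0.    ,  1.    ]])}
wrist {'fovy': 69.98844663290777, 'cx': 257.12598487130924, 'cy': 191.8922908757932, 'mount': array([[-0.0007,  0.9553,  0.2955,  0.0763],
       [ 1.    ,  0.001 , -0.0009, -0.0003],
       [-0.0011,  0.2955, -0.9553, -0.1427],
       [ 0.    ,  0.    ,  0.    ,  1.    ]])}
```

```bash
python3 - <<'E'
import cv2
for n in("scene","top"):
    a=cv2.imread(f"pics/{n}0.png");cv2.imwrite(f"pics/{n}0b.png",cv2.resize(a,(800,600),interpolation=cv2.INTER_CUBIC))
E
```

```text
(no output)
```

View pics/top0b.png

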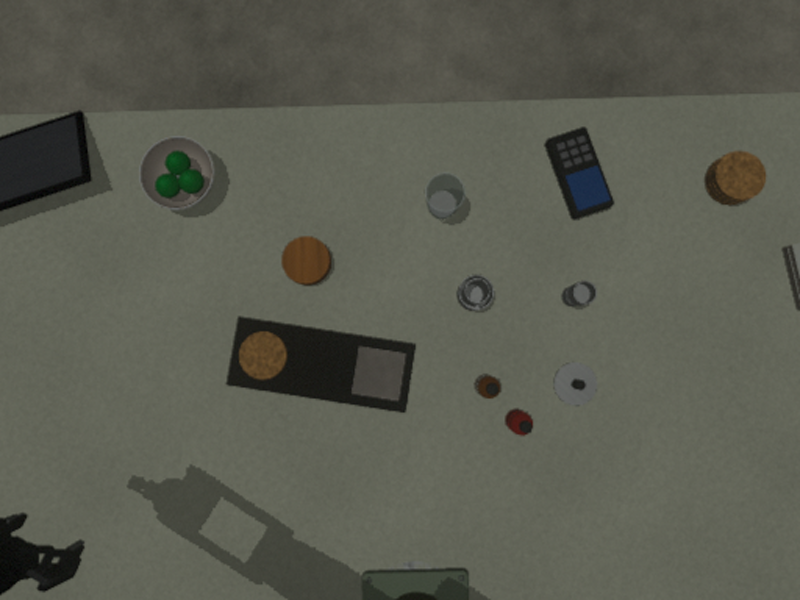

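View pics/scene0b.png

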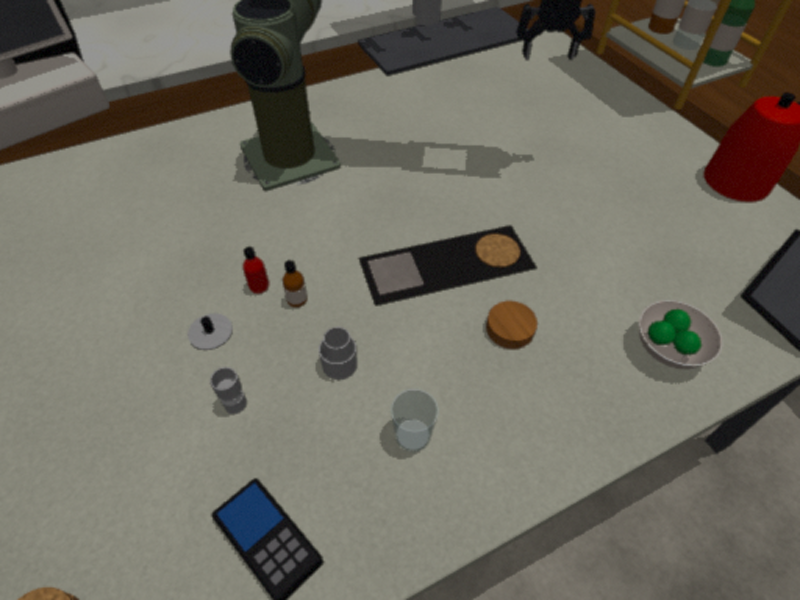

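The top view (800x600 pixels) shows:
- **Pots:** nested pots at (476,293).
- **Jigger, lid, glass:** jigger (579,294), lid (576,384), glass (445,197).
- **Bitters:** amber bottle (488,387). The red look-alike is at (519,422).
- **Coasters and stand:** cork coaster on the mat (262,356), stone (379,374), wooden stand (306,261).

Possible mix-ups are the red bottle at (519,422) for the bitters, the loose cork disc at (739,177) for the cork coaster or stand, and the glass at (445,197) for a pot. I choose by colour and by being on the mat.

```bash
cat >h.py <<'E'
import numpy as np,cv2
from scipy.spatial.transform import Rotation as R
np.set_printoptions(precision=4,suppress=True)
def cam(n,manip,state=None):
    p=manip.camera_params(n)
    if n=="wrist":
        T=np.eye(4);T[:3,:3]=R.from_quat(state["tcp_rot"]).as_matrix();T[:3,3]=state["tool_pos"];T=T@p["mount"]
    else:T=p["cam_to_world"]
    return 192/np.tan(np.radians(p["fovy"]/2)),p["cx"],p["cy"],T
def back(c,u,v,z):
    f,cx,cy,T=c
    d=T[:3,:3]@np.array([(u-cx)/f,-(v-cy)/f,-1.]);o=T[:3,3]
    return o+d*(z-o[2])/d[2]
def proj(c,P):
    f,cx,cy,T=c
    q=(np.atleast_2d(P)-T[:3,3])@T[:3,:3]
    return np.c_[cx+f*q[:,0]/-q[:,2],cy-f*q[:,1]/-q[:,2]]
E
python3 - <<'E'
from station import manip
from h import *
c=cam("top",manip); s=.64; d=cam("scene",manip)
for n,u,v,z in [("pots",476,293,.055),("jigger",581,293,.085),("lid",575,384,.005),("bitters",486,386,.06),("red",516,420,.06),("stand",306,261,.03),("cork",262.5,356,.009),("stone",379.5,374,.009),("glass",445,190,.09)]:
    P=back(c,u*s-.2,v*s-.2,z);print(n,P, proj(d,P)/s)
im=cv2.imread("pics/scene0.png")
cv2.imwrite("pics/c1.png",cv2.resize(im[150:270,110:280],None,fx=4,fy=4,interpolation=cv2.INTER_CUBIC))
E
```

```text
pots [ 0.5925 -0.1221  0.055 ] [[337.5085 346.0956]]
jigger [ 0.5854 -0.3013  0.085 ] [[228.0045 375.2965]]
lid [ 0.4227 -0.3061  0.005 ] [[210.4421 329.7008]]
bitters [ 0.4267 -0.1336  0.06  ] [[296.113  279.4916]]
red [ 0.3664 -0.1841  0.06  ] [[259.2615 266.7379]]
stand [0.6619 0.188  0.03  ] [[511.5668 318.0354]]
cork [0.4881 0.2747 0.009 ] [[497.2426 248.0739]]
stone [0.4497 0.0568 0.009 ] [[394.277  271.2486]]
glass [ 0.7731 -0.0694  0.09  ] [[416.1656 410.6786]]
```

View pics/c1.png

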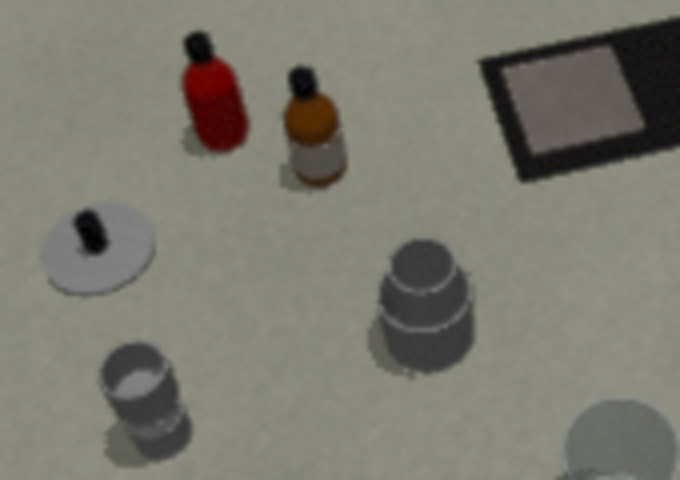

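The crop confirms the amber bottle with paper label at about (315,140), next to the red one at (215,105). Jigger, lid and nested pots are as described.

Emit:
drive_tool([
  [0, 0, 64.5, -34.6, -23.1, -7, 1],
  [0, 0, 64.5, -34.6, -23.1, -7, 1],
  [0, 0, 64.5, -34.6, -23.1, -7, 1],
  [0, 0, 64.5, -34.6, -23.1, -7, 1],
  [0, 0, 64.5, -34.6, -23.1, -7, 1],
  [0, 0, 64.5, -34.6, -23.1, -7, 1],
  [0, 0, 64.5, -34.6, -23.1, -7, 1],
  [0, 0, 64.5, -34.6, -23.1, -7, 1],
  [0, 0, 64.5, -34.6, -23.1, -7, 1],
  [0, 0, 64.5, -34.6, -23.1, -7, 1],
  [0, 0, 64.5, -34.6, -23.1, -7, 1],
  [0, 0, 64.5, -34.6, -23.1, -7, 1],
  [0, 0, 64.5, -34.6, -23.1, -7, 1],
  [0, 0, 64.5, -34.6, -23.1, -7, 1],
])

```text
t: 1.32
tool_pos: [0.4595, 0.1622, 0.3006]
tcp_rot: [0.707, 0.707, -0.0, -0.001]
contact_force: [0.6, 0.2, -0.4]
grip_width: 0.085
gripper_force: 0.0
```

```bash
cat >look.py <<'E'
import sys,pickle
from station import manip
from h import *
s=manip.state();im=manip.get_image("wrist");n=sys.argv[1]
cv2.imwrite(f"pics/{n}.png",cv2.resize(im[...,::-1],(800,600),interpolation=cv2.INTER_CUBIC))
cv2.imwrite(f"pics/{n}_raw.png",im[...,::-1])
pickle.dump(cam("wrist",manip,s),open(f"pics/{n}.pkl","wb"))
print(s["t"],s["tool_pos"],R.from_quat(s["tcp_rot"]).as_matrix()[:,0],s["joints"])
E
python3 look.py mat
```

```text
1.3167 [0.4595 0.1622 0.3006] [-0.0007  1.      0.0004] [ 0.161  -0.0302  1.6549  0.0006  1.5185  0.1603]
```

View pics/mat.png

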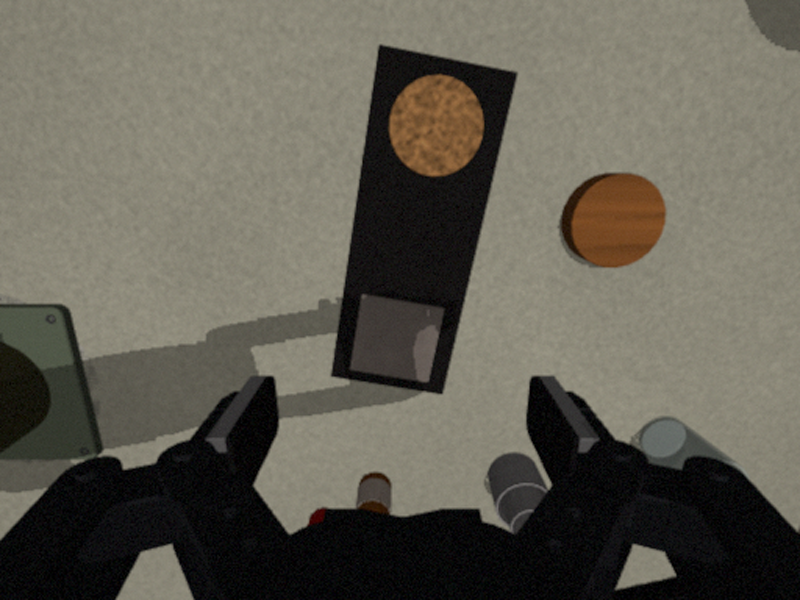

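The picture shows the cork at (437,125), stone corners (362,294) (445,307) (432,384) (350,371), mat corners (379,45) (517,72) (443,393) (332,376), and the stand top centred at (618,220).

```bash
python3 - <<'E'
import pickle
from h import *
c=pickle.load(open("pics/mat.pkl","rb"));s=.64
b=lambda u,v,z:back(c,u*s-.2,v*s-.2,z)[:2]
print("cork",b(437,125.5,.009),"stand",b(618,220,.03))
S=np.array([b(*p,.009) for p in[(362,294),(445,307),(432,384),(350,371)]]);print("stone",S.mean(0),np.linalg.norm(S-np.roll(S,1,0),axis=1))
M=np.array([b(*p,.003) for p in[(379,45),(517,72),(443,393),(332,376)]]);print("mat",M.mean(0),np.linalg.norm(M-np.roll(M,1,0),axis=1))
a=(M[0]+M[1]-M[2]-M[3]);a/=np.linalg.norm(a);print("axis",a,"cork",M.mean(0)+.11*a,"stone",M.mean(0)-.11*a)
# colour check
im=cv2.imread("pics/mat_raw.png");h=cv2.cvtColor(im,cv2.COLOR_BGR2HSV)
m=((h[...,0]<22)&(h[...,1]>100)&(h[...,2]>50)).astype(np.uint8)
n,l,st,ce=cv2.connectedComponentsWithStats(m)
for i in range(1,n):
    if st[i,4]>500:print(st[i],ce[i],back(c,*ce[i],.009),back(c,*ce[i],.03))
E
```

```text
cork [0.4911 0.2761] stand [0.6641 0.1905]
stone [0.453  0.0582] [0.0911 0.0892 0.0922 0.0934]
mat [0.4713 0.1672] [0.338  0.129  0.3375 0.1287]
axis [0.1742 0.9847] cork [0.4905 0.2756] stone [0.4522 0.0589]
[ 248   47   62   66 3181] [278.7916  79.8683] [0.4901 0.2764 0.009 ] [0.4886 0.2746 0.03  ]
[ 365  111   61   60 2861] [394.9311 140.5764] [0.6739 0.1881 0.009 ] [0.6635 0.1905 0.03  ]
```

Emit:
drive_tool([
  [0, 0, 0, -28.4, 13.2, 10, 1],
  [0, 0, 0, -28.4, 13.2, 10, 1],
  [0, 0, 0, -28.4, 13.2, 10, 1],
  [0, 0, 0, -28.4, 13.2, 10, 1],
  [0, 0, 0, -28.4, 13.2, 10, 1],
  [0, 0, 0, -28.4, 13.2, 10, 1],
  [0, 0, 0, -28.4, 13.2, 10, 1],
  [0, 0, 0, -28.4, 13.2, 10, 1],
  [0, 0, 0, -28.4, 13.2, 10, 1],
  [0, 0, 0, -28.4, 13.2, 10, 1],
])

```text
t: 2.2
tool_pos: [0.5919, -0.1225, 0.1992]
tcp_rot: [0.708, 0.707, -0.001, -0.002]
contact_force: [-0.2, 1.0, 0.6]
grip_width: 0.0853
gripper_force: 0.0
```

```bash
python3 look.py pots
```

```text
2.2 [ 0.5919 -0.1225  0.1992] [0.0012 1.     0.0017] [-0.3474  0.2971  1.4974  0.0004  1.351  -0.3463]
```

View pics/pots.png

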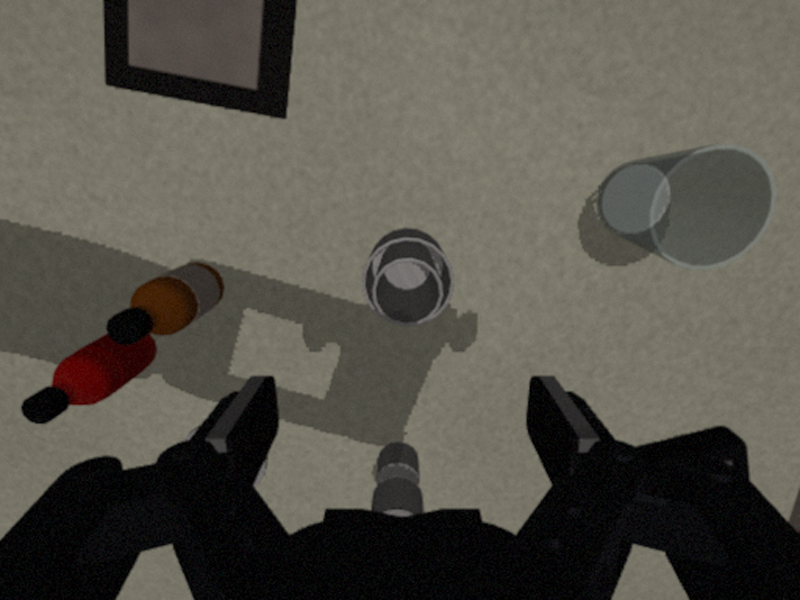

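The tall pot's rim spans about x 372–443, y 258–325 (centre (407,291)). The wide rim spans x 363–452 with its top edge at y 237. The bitters' base is seen at about (200,285).

```bash
cat >fit.py <<'E'
# print projected circle boxes for hypothesised pose, 800-scale
import pickle
from h import *
def box(n,x,y,z,r):
    c=pickle.load(open(f"pics/{n}.pkl","rb"));t=np.linspace(0,6.28,60)
    q=proj(c,np.c_[x+r*np.cos(t),y+r*np.sin(t),0*t+z])/.64+.3
    return q.min(0),q.max(0)
def ctr(n,u,v,z):
    c=pickle.load(open(f"pics/{n}.pkl","rb"));return back(c,u*.64-.2,v*.64-.2,z)
E
python3 - <<'E'
from fit import *
P=ctr("pots",407.5,291.5,.084);print(P,box("pots",P[0],P[1],.084,.0225))
W=ctr("pots",407.5,280.5,.055);print(W,box("pots",W[0],W[1],.055,.032))
E
```

```text
[ 0.5941 -0.1206  0.084 ] (array([371.557 , 256.0463]), array([443.4521, 325.2258]))
[ 0.5943 -0.1209  0.055 ] (array([361.1768, 234.1262]), array([453.8334, 323.9989]))
```

Emit:
drive_tool([
  [0, 0, 0, 0.15, 0.2, 4, 1],
  [0, 0, 0, 0.15, 0.2, 8, 1],
  [0, 0, 0, 0.15, 0.2, 11, 1],
  [0, 0, 0, 0.15, 0.2, 13, 1],
  [0, 0, 0, 0.15, 0.2, 14, 0.6],
  [0, 0, 0, 0.15, 0.2, 14, -1],
  [0, 0, 0, 0.15, 0.2, 14, -1],
  [0, 0, 0, 0.15, 0.2, 14, -1],
  [0, 0, 0, 0.15, 0.2, 14, -1],
  [0, 0, 0, 0.15, 0.2, 14, -1],
  [0, 0, 0, 0.15, 0.2, 14, -1],
  [0, 0, 0, 0.15, 0.2, 14, -1],
  [0, 0, 0, 0.15, 0.2, 14, -1],
], grip_force=40)

```text
t: 3.33
tool_pos: [0.596, -0.1219, 0.0636]
tcp_rot: [0.707, 0.707, 0.001, 0.002]
contact_force: [-0.9, 1.1, 6.0]
grip_width: 0.0435
gripper_force: 41.3
```

Emit:
drive_tool([
  [0, 0, 0, 0, 0, -1, -1],
  [0, 0, 0, 0, 0, -2.5, -1],
  [0, 0, 0, 0, 0, -4, -1],
  [0, 0, 0, 0, 0, -6, -1],
  [0, 0, 0, 0, 0, -8, -1],
  [0, 0, 0, 0, 0, -9, -1],
  [0, 0, 0, 0, 0, -9, -1],
  [0, 0, 0, 0, 0, -9, -1],
])

```text
t: 4.0
tool_pos: [0.5944, -0.1216, 0.1517]
tcp_rot: [0.707, 0.707, 0.0, 0.0]
contact_force: [-0.0, 0.1, -0.3]
grip_width: 0.0434
gripper_force: 41.0
```

```bash
python3 look.py lift1
```

```text
4.0 [ 0.5944 -0.1216  0.1517] [ 0.0008  1.     -0.0004] [-0.3443  0.3449  1.5385 -0.0001  1.2572 -0.3434]
```

View pics/lift1.png

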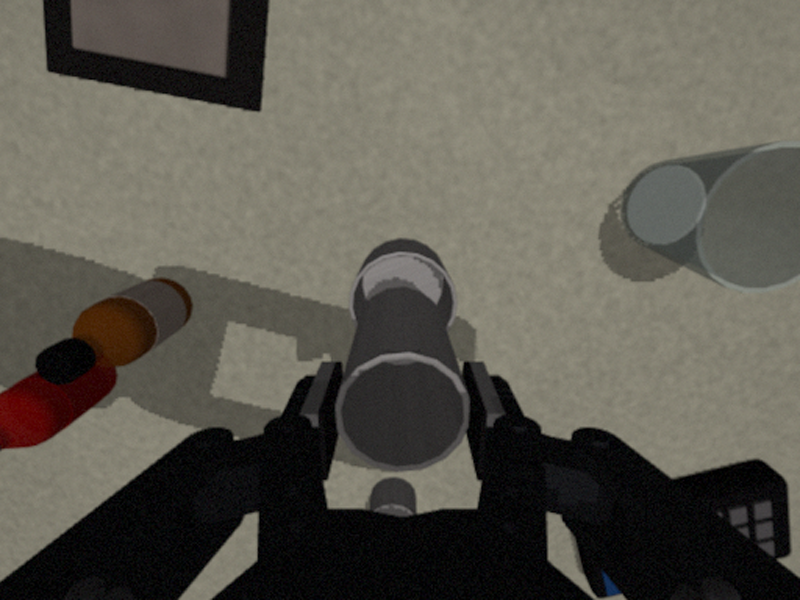

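The tall pot is held upright, with its rim centred at (403,411). The wide pot is still in place, with its rim spanning x 350–454 and its top edge at y 250.

```bash
python3 - <<'E'
from fit import *
P=ctr("lift1",404,411.5,.1721);print(P,box("lift1",P[0],P[1],.1721,.0225))
W=ctr("lift1",402,299,.055);print(W,box("lift1",W[0],W[1],.055,.032))
E
```

```text
[ 0.5943 -0.1215  0.1721] (array([334.599 , 347.5618]), array([473.2937, 469.5871]))
[ 0.5937 -0.1192  0.055 ] (array([347.1644, 244.5682]), array([456.7723, 349.4482]))
```

Emit:
drive_tool([
  [0, 0, 0, 2, -0.5, 0, -1],
  [0, 0, 0, 6, -1.6, 0, -1],
  [0, 0, 0, 10, -2.6, 0, -1],
  [0, 0, 0, 14, -3.7, 0, -1],
  [0, 0, 0, 18, -4.7, 0, -1],
  [0, 0, 0, 22, -5.8, 0, -1],
  [0, 0, 0, 26, -6.9, 0, -1],
  [0, 0, 0, 30, -7.9, 0, -1],
  [0, 0, 0, 34, -9, 0, -1],
  [0, 0, 0, 37, -9.8, 0, -1],
  [0, 0, 0, 39, -10.3, 1, -1],
  [0, 0, 0, 39.7, -10.5, 3, -1],
  [0, 0, 0, 39.7, -10.5, 5, -1],
  [0, 0, 0, 39.7, -10.5, 6.5, -1],
  [0, 0, 0, 39.7, -10.5, 7.3, -1],
  [0, 0, 0, 39.7, -10.5, 7.6, -1],
  [0, 0, 0, 39.7, -10.5, 7.6, -1],
  [0, 0, 0, 39.7, -10.5, 7.6, -1],
])

```text
t: 5.55
tool_pos: [0.49, 0.2755, 0.0755]
tcp_rot: [0.708, 0.707, 0.0, 0.0]
contact_force: [-0.0, -0.1, -0.9]
grip_width: 0.0434
gripper_force: 41.0
```

```bash
python3 look.py place1
```

```text
5.55 [0.49   0.2755 0.0755] [0.0012 1.     0.0001] [ 0.3583  0.3558  1.7038 -0.      1.0816  0.3595]
```

View pics/place1.png

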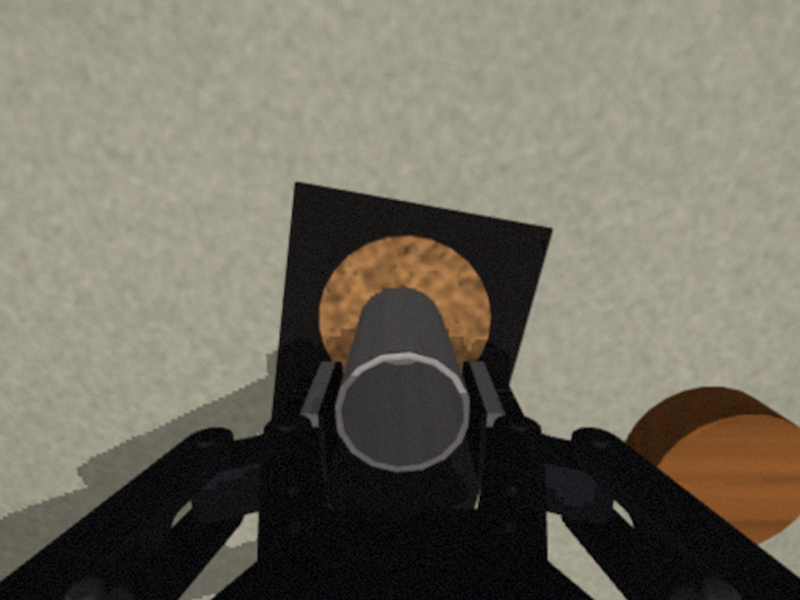

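The pot is over the cork, whose disc spans x 319–490 with its top edge at y 235. The pot rim is centred at (403,411).

```bash
python3 - <<'E'
from fit import *
print(box("place1",.49,.2757,.009,.045))
for z in(.012,.016,.02): print(box("place1",.49,.2755,z,.0215))
for z in(.09,.093,.096): print(box("place1",.49,.2755,z,.0225))
E
```

```text
(array([316.5748, 233.3834]), array([490.4222, 397.414 ]))
(array([361.5478, 282.0045]), array([445.5752, 361.0245]))
(array([360.8283, 284.0899]), array([446.3472, 364.3523]))
(array([360.0828, 286.253 ]), array([447.1471, 367.7968]))
(array([337.6793, 340.5698]), array([470.9434, 458.6798]))
(array([336.3758, 344.229 ]), array([472.3351, 464.2914]))
(array([335.0184, 348.0465]), array([473.7842, 470.1239]))
```

Emit:
drive_tool([
  [0, 0, 0, 0, 0, 0.3, -1],
  [0, 0, 0, 0, 0, 0.5, -1],
  [0, 0, 0, 0, 0, 0.6, -1],
  [0, 0, 0, 0, 0, 0.6, -1],
  [0, 0, 0, 0, 0, 0.6, -1],
])

```text
t: 6.02
tool_pos: [0.4896, 0.2757, 0.0694]
tcp_rot: [0.707, 0.707, 0.0, 0.0]
contact_force: [-0.6, 0.8, -2.1]
grip_width: 0.0431
gripper_force: 41.0
```

Emit:
drive_tool([
  [0, 0, 0, 0, 0, 0.1, -1],
  [0, 0, 0, 0, 0, 0.2, -1],
  [0, 0, 0, 0, 0, 0.2, -1],
  [0, 0, 0, 0, 0, 0.2, -1],
])

```text
t: 6.35
tool_pos: [0.4899, 0.2761, 0.0686]
tcp_rot: [0.707, 0.707, 0.0, 0.0]
contact_force: [-2.6, -0.4, 5.6]
grip_width: 0.0433
gripper_force: 41.6
```

Contact at the predicted height, so I'll release.

Emit:
drive_tool([
  [0, 0, 0, 0, 0, 0, -0.1],
  [0, 0, 0, 0, 0, 0, 0.1],
  [0, 0, 0, 0, 0, 0, 0.4],
  [0, 0, 0, 0, 0, 0, 0.7],
  [0, 0, 0, 0, 0, 0, 1],
  [0, 0, 0, 0, 0, 0, 1],
  [0, 0, 0, 0, 0, -2, 1],
  [0, 0, 0, 0, 0, -5, 1],
  [0, 0, 0, 0, 0, -9, 1],
  [0, 0, 0, 0, 0, -11, 1],
  [0, 0, 0, 0, 0, -11, 1],
])

```text
t: 7.27
tool_pos: [0.4937, 0.2773, 0.1839]
tcp_rot: [0.707, 0.707, 0.006, 0.003]
contact_force: [0.4, 0.5, 1.0]
grip_width: 0.0854
gripper_force: 0.0
```

```bash
python3 look.py rel1; python3 - <<'E'
from fit import *
print(box("rel1",.49,.2757,.089,.0225),box("rel1",.49,.2757,.009,.045))
E
```

```text
7.2667 [0.4937 0.2773 0.1839] [0.0006 1.     0.0044] [ 0.3589  0.2229  1.6236 -0.      1.2825  0.3595]
(array([356.4821, 269.536 ]), array([433.6853, 343.0378])) (array([336.3118, 215.1204]), array([454.5524, 330.3422]))
```

View pics/rel1.png

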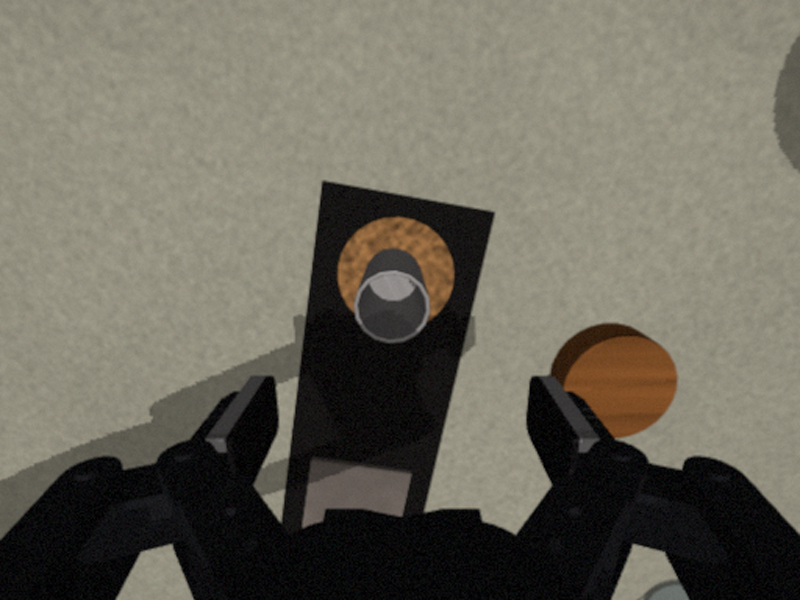

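The tall pot stands centred on the cork, with its rim at (392,306) against an expected (395,306). Next is the wide pot.

Emit:
drive_tool([
  [0, 0, 0, -4, 1.05, 0, 1],
  [0, 0, 0, -8, 2.1, 0, 1],
  [0, 0, 0, -12, 3.15, 0, 1],
  [0, 0, 0, -16, 4.2, 0, 1],
  [0, 0, 0, -20, 5.25, 0, 1],
  [0, 0, 0, -24, 6.3, 0, 1],
  [0, 0, 0, -28, 7.35, 0, 1],
  [0, 0, 0, -32, 8.4, 0, 1],
  [0, 0, 0, -36, 9.45, 0, 1],
  [0, 0, 0, -38.5, 10.1, 0, 1],
  [0, 0, 0, -39.6, 10.4, 0, 1],
  [0, 0, 0, -39.6, 10.4, 0, 1],
  [0, 0, 0, -39.6, 10.4, 3, 1],
  [0, 0, 0, -39.6, 10.4, 7, 1],
  [0, 0, 0, -39.6, 10.4, 10, 1],
  [0, 0, 0, -39.6, 10.4, 13, 1],
  [0, 0, 0, -39.6, 10.4, 15, 1],
  [0, 0, 0, -39.6, 10.4, 15.5, 1],
  [0, 0, 0, -39.6, 10.4, 15.5, 1],
])

```text
t: 8.9
tool_pos: [0.5905, -0.1177, 0.0195]
tcp_rot: [0.707, 0.707, -0.001, -0.003]
contact_force: [-0.1, -0.1, 0.8]
grip_width: 0.0852
gripper_force: 0.0
```

Emit:
drive_tool([
  [0, 0, 0, 0, 0, 0, 0.4],
  [0, 0, 0, 0, 0, 0, 0],
  [0, 0, 0, 0, 0, 0, -1],
  [0, 0, 0, 0, 0, 0, -1],
  [0, 0, 0, 0, 0, 0, -1],
  [0, 0, 0, 0, 0, 0, -1],
  [0, 0, 0, 0, 0, 0, -1],
], grip_force=40)

```text
t: 9.48
tool_pos: [0.5953, -0.1207, 0.0248]
tcp_rot: [0.707, 0.707, 0.001, 0.002]
contact_force: [0.7, 1.3, 6.2]
grip_width: 0.062
gripper_force: 44.1
```

Emit:
drive_tool([
  [0, 0, 0, 0, 0, -1, -1],
  [0, 0, 0, 0, 0, -3, -1],
  [0, 0, 0, 0, 0, -5, -1],
  [0, 0, 0, 2, -1.6, -6, -1],
  [0, 0, 0, 5, -4, -6, -1],
  [0, 0, 0, 8, -6.4, -6, -1],
  [0, 0, 0, 11, -8.8, -6, -1],
  [0, 0, 0, 14, -11.2, -6, -1],
  [0, 0, 0, 16.5, -13.2, -6, -1],
  [0, 0, 0, 17.7, -14.1, -5, -1],
  [0, 0, 0, 17.9, -14.3, -4, -1],
  [0, 0, 0, 17.9, -14.3, -3, -1],
  [0, 0, 0, 17.9, -14.3, -2, -1],
  [0, 0, 0, 17.9, -14.3, -2, -1],
  [0, 0, 0, 17.9, -14.3, -2, -1],
])

```text
t: 10.73
tool_pos: [0.4506, 0.0578, 0.0415]
tcp_rot: [0.708, 0.706, -0.001, -0.001]
contact_force: [-0.6, -0.3, -1.2]
grip_width: 0.062
gripper_force: 43.8
```

```bash
python3 look.py place2;python3 - <<'E'
from fit import *
import pickle
c=pickle.load(open("pics/place2.pkl","rb"))
a=np.array([.1742,.9847]);b=np.array([a[1],-a[0]]);s=np.array([.4518,.0585])
P=[np.r_[s+.045*(i*a+j*b),.009] for i,j in((1,-1),(1,1),(-1,1),(-1,-1))];print(proj(c,P)/.64+.3)
E
```

```text
10.7333 [0.4506 0.0578 0.0415] [ 0.0023  1.     -0.0001] [-0.0632  0.2161  1.9826 -0.0003  0.9445 -0.0608]
[[316.8767 226.8055]
 [531.8157 264.0896]
 [482.94   446.0323]
 [295.0337 417.6053]]
```

View pics/place2.png

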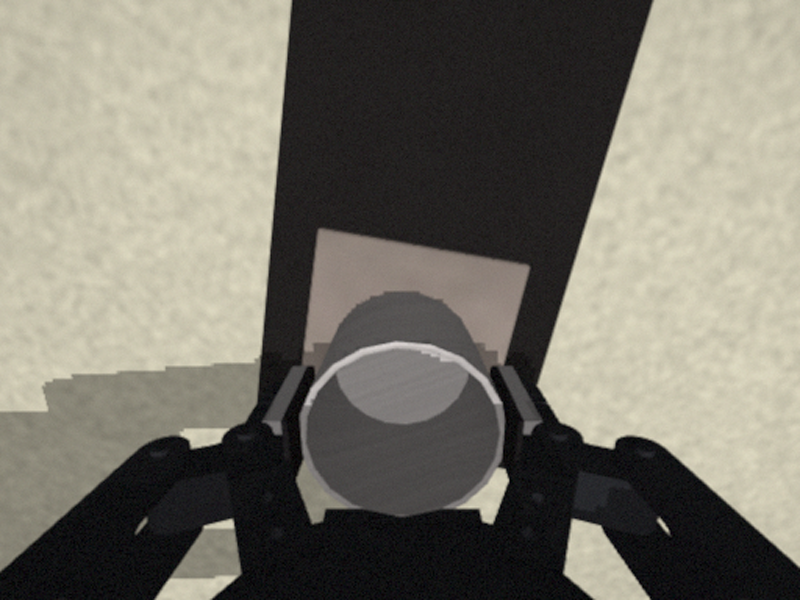

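The stone's corners at (318,229) and (529,265) match the prediction to within 3 px. The pot is held over it, so I'll lower it.

Emit:
drive_tool([
  [0, 0, 0, 0, 0.1, 0.3, -1],
  [0, 0, 0, 0, 0.1, 0.6, -1],
  [0, 0, 0, 0, 0.1, 0.8, -1],
  [0, 0, 0, 0, 0.1, 0.9, -1],
  [0, 0, 0, 0, 0.1, 0.9, -1],
  [0, 0, 0, 0, 0.1, 0.9, -1],
])

```text
t: 11.28
tool_pos: [0.4518, 0.0585, 0.0338]
tcp_rot: [0.707, 0.707, 0.0, 0.0]
contact_force: [-1.3, -0.1, 3.7]
grip_width: 0.0622
gripper_force: 44.2
```

Emit:
drive_tool([
  [0, 0, 0, 0, 0, 0, 0.5],
  [0, 0, 0, 0, 0, 0, 0.7],
  [0, 0, 0, 0, 0, 0, 1],
  [0, 0, 0, 0, 0, 0, 1],
  [0, 0, 0, 0, 0, -2, 1],
  [0, 0, 0, 0, 0, -6, 1],
  [0, 0, 0, 0, 0, -10, 1],
  [0, 0, 0, -2, 0, -13, 1],
  [0, 0, 0, -6, -0.5, -13.5, 1],
  [0, 0, 0, -10, -0.8, -13.5, 1],
  [0, 0, 0, -14, -1.1, -13.5, 1],
  [0, 0, 0, -18, -1.4, -13.5, 1],
  [0, 0, 0, -22, -1.7, -13.5, 1],
  [0, 0, 0, -26, -2, -13.5, 1],
  [0, 0, 0, -30, -2.4, -13.5, 1],
  [0, 0, 0, -34, -2.7, -13.5, 1],
  [0, 0, 0, -36.2, -2.9, -13.5, 1],
  [0, 0, 0, -36.2, -2.9, -13.5, 1],
  [0, 0, 0, -36.2, -2.9, -13.5, 1],
])

```text
t: 12.87
tool_pos: [0.4217, -0.3043, 0.1679]
tcp_rot: [0.708, 0.706, 0.0, -0.0]
contact_force: [0.0, 0.0, 0.6]
grip_width: 0.0858
gripper_force: 0.0
```

```bash
python3 look.py lid
```

```text
12.8667 [ 0.4217 -0.3043  0.1679] [0.0035 1.     0.0008] [-0.7917  0.1534  1.7418  0.0004  1.2472 -0.7884]
```

View pics/lid.png

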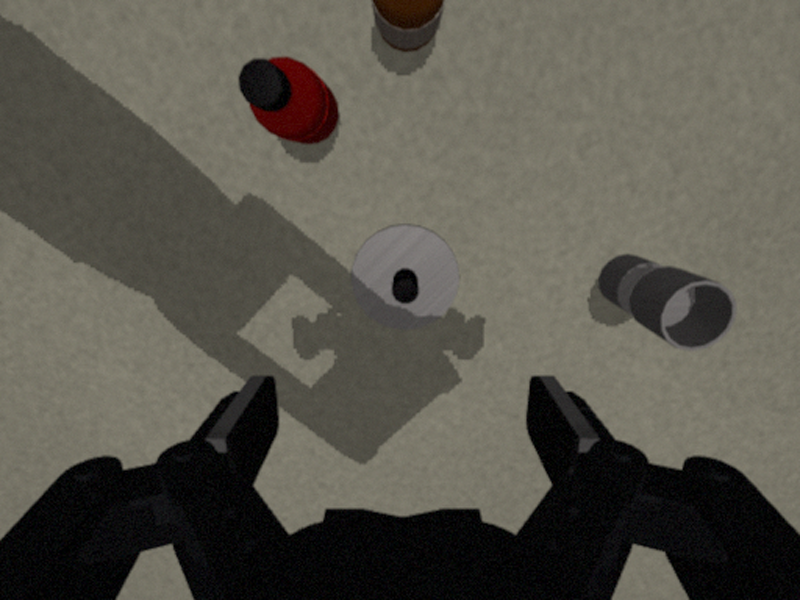

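The lid disc is centred at (406,275), its knob top at (405,290). The jigger's top rim is centred at (697,315).

```bash
python3 - <<'E'
from fit import *
for n,u,v,z,r in(("lid",406,275.5,.005,.04),("knob",405,290,.038,.009),("jig",697.5,315,.085,.021)):
    P=ctr("lid",u,v,z);print(n,P,box("lid",P[0],P[1],z,r))
E
```

```text
lid [ 0.4238 -0.3039  0.005 ] (array([351.4183, 220.3937]), array([460.546 , 326.6128]))
knob [ 0.4228 -0.3056  0.038 ] (array([391.3826, 276.76  ]), array([418.6057, 302.9718]))
jig [ 0.5854 -0.3075  0.085 ] (array([659.1757, 278.3888]), array([736.2005, 349.744 ]))
```

Emit:
drive_tool([
  [0, 0, 0, 0, 0.15, 4, 1],
  [0, 0, 0, 0, 0.15, 8, 0.5],
  [0, 0, 0, 0, 0.15, 11, 0],
  [0, 0, 0, 0, 0.15, 13.5, -0.2],
  [0, 0, 0, 0, 0.15, 15, -0.2],
  [0, 0, 0, 0, 0.15, 15.6, -0.2],
  [0, 0, 0, 0, 0.15, 15.6, -0.2],
  [0, 0, 0, 0, 0.15, 15.6, -1],
  [0, 0, 0, 0, 0.15, 15.6, -1],
  [0, 0, 0, 0, 0.15, 15.6, -1],
  [0, 0, 0, 0, 0.15, 15.6, -1],
  [0, 0, 0, 0, 0.15, 15.6, -1],
  [0, 0, 0, 0, 0.15, 15.6, -1],
  [0, 0, 0, 0, 0.15, 15.6, -1],
], grip_force=40)

```text
t: 14.08
tool_pos: [0.4245, -0.304, 0.0135]
tcp_rot: [0.707, 0.707, 0.0, 0.001]
contact_force: [0.4, 1.5, 5.6]
grip_width: 0.0167
gripper_force: 39.7
```

Emit:
drive_tool([
  [0, 0, 0, 0, 0, -1, -1],
  [0, 0, 0, 0, 0, -4, -1],
  [0, 0, 0, 0, 0, -8, -1],
  [0, 0, 0, 0, 0, -12, -1],
  [0, 0, 0, 0, 0, -15, -1],
  [0, 0, 0, 2, 0.1, -15, -1],
  [0, 0, 0, 6, 0.4, -15, -1],
  [0, 0, 0, 10, 0.8, -15, -1],
  [0, 0, 0, 14, 1.1, -15, -1],
  [0, 0, 0, 18, 1.4, -15, -1],
  [0, 0, 0, 22, 1.7, -15, -1],
  [0, 0, 0, 26, 2, -15, -1],
  [0, 0, 0, 30, 2.3, -15, -1],
  [0, 0, 0, 33.5, 2.6, -15, -1],
  [0, 0, 0, 35.7, 2.8, -14, -1],
  [0, 0, 0, 36.2, 2.8, -12, -1],
  [0, 0, 0, 36.2, 2.8, -10, -1],
  [0, 0, 0, 36.2, 2.8, -8.5, -1],
  [0, 0, 0, 36.2, 2.8, -8, -1],
  [0, 0, 0, 36.2, 2.8, -8, -1],
])

```text
t: 15.75
tool_pos: [0.4502, 0.0587, 0.0909]
tcp_rot: [0.707, 0.707, -0.001, -0.001]
contact_force: [-0.4, 0.7, -1.7]
grip_width: 0.0164
gripper_force: 39.2
```

```bash
python3 look.py place3
```

```text
15.75 [0.4502 0.0587 0.0909] [0.0008 1.     0.0001] [-0.0612  0.1274  1.9561 -0.0001  1.0622 -0.0603]
```

View pics/place3.png

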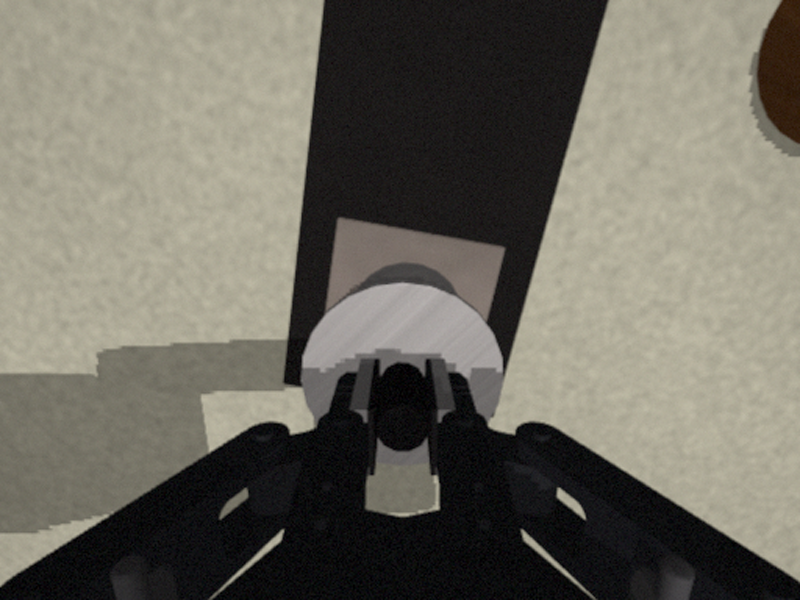

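The lid is held level over the pot, its disc spanning x 302–503 with the top edge at y 282.

```bash
python3 - <<'E'
from fit import *
print(box("place3",.4502,.0587,.0824,.04), box("place3",.4518,.0585,.009,.031))
E
```

```text
(array([301.3207, 271.2387]), array([507.2857, 458.4044])) (array([350.9953, 256.301 ]), array([463.1377, 362.6638]))
```

Emit:
drive_tool([
  [0, 0, 0, 0, 0.15, 0.5, -1],
  [0, 0, 0, 0, 0.15, 1, -1],
  [0, 0, 0, 0, 0.15, 1.2, -1],
  [0, 0, 0, 0, 0.15, 1.4, -1],
  [0, 0, 0, 0, 0.15, 1.4, -1],
  [0, 0, 0, 0, 0.15, 1.4, -1],
])

```text
t: 16.3
tool_pos: [0.4535, 0.0586, 0.0783]
tcp_rot: [0.707, 0.707, -0.0, -0.0]
contact_force: [0.7, -0.6, -0.9]
grip_width: 0.0164
gripper_force: 39.2
```

Emit:
drive_tool([
  [0, 0, 0, 0, -0.1, 0.1, -1],
  [0, 0, 0, 0, -0.1, 0.2, -1],
  [0, 0, 0, 0, -0.1, 0.2, -1],
  [0, 0, 0, 0, -0.1, 0.2, -1],
])

```text
t: 16.63
tool_pos: [0.453, 0.0587, 0.0775]
tcp_rot: [0.707, 0.707, 0.0, 0.0]
contact_force: [-2.3, -1.7, 7.2]
grip_width: 0.0168
gripper_force: 40.2
```

Emit:
drive_tool([
  [0, 0, 0, 0, 0, 0, -0.5],
  [0, 0, 0, 0, 0, 0, -0.2],
  [0, 0, 0, 0, 0, 0, 0.2],
  [0, 0, 0, 0, 0, 0, 0.2],
  [0, 0, 0, 0, 0, -2, 0.2],
  [0, 0, 0, 0, 0, -6, 0.5],
  [0, 0, 0, 0, 0, -10, 1],
  [0, 0, 0, -2, 0.7, -12, 1],
  [0, 0, 0, -6, 2.2, -12, 1],
  [0, 0, 0, -10, 3.6, -12, 1],
  [0, 0, 0, -14, 5.1, -12, 1],
  [0, 0, 0, -18, 6.6, -12, 1],
  [0, 0, 0, -22, 8, -12, 1],
  [0, 0, 0, -26, 9.5, -12, 1],
  [0, 0, 0, -29.5, 10.8, -12, 1],
  [0, 0, 0, -33, 12.1, -12, 1],
  [0, 0, 0, -36, 13.2, -12, 1],
  [0, 0, 0, -36.4, 13.3, -12, 1],
  [0, 0, 0, -36.4, 13.3, -12, 1],
])

```text
t: 18.22
tool_pos: [0.585, -0.3076, 0.1952]
tcp_rot: [0.708, 0.706, -0.0, -0.0]
contact_force: [-0.3, 0.5, -0.4]
grip_width: 0.0857
gripper_force: 0.0
```

```bash
python3 look.py jig
```

```text
18.2167 [ 0.585  -0.3076  0.1952] [0.0037 1.     0.0005] [-0.6148  0.4144  1.3489 -0.      1.3792 -0.6111]
```

View pics/jig.png

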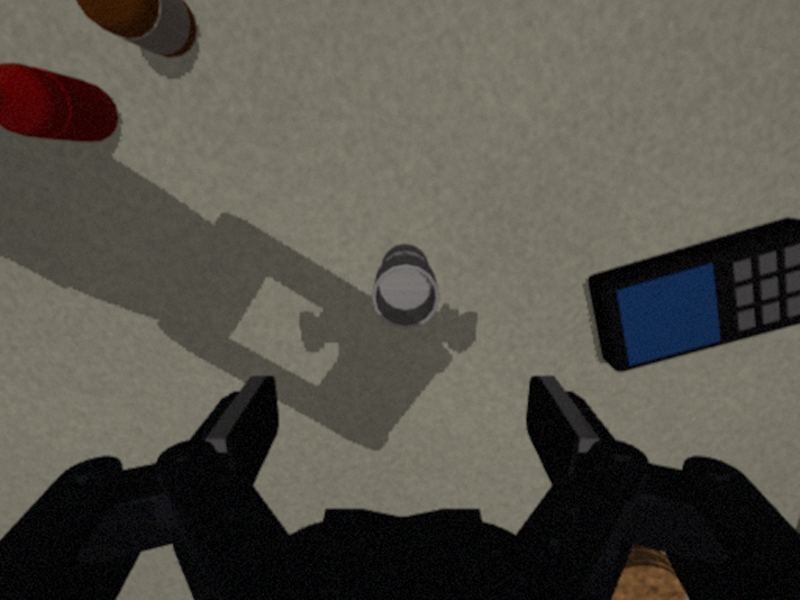

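The jigger's top rim spans x 373–440, y 262–327, with its centre at (406,294).

```bash
python3 - <<'E'
from fit import *
P=ctr("jig",406.5,294.5,.085);print(P,box("jig",P[0],P[1],.085,.021),box("jig",P[0],P[1],.0,.019))
# bitters base ellipse bottom from lid image / first pots image
print(ctr("pots",202,285,.0), box("pots",.427,-.132,0,.02),box("lid",.427,-.132,0,.02))
E
```

```text
[ 0.5868 -0.3063  0.085 ] (array([372.3548, 260.9538]), array([440.6376, 326.4887])) (array([381.9578, 241.1974]), array([429.1743, 287.4754]))
[ 0.4248 -0.1388 -0.    ] (array([178.9313, 253.0065]), array([227.9239, 300.2534])) (array([378.7543, -31.0491]), array([442.5921,  42.8423]))
```

Emit:
drive_tool([
  [0, 0, 0, 0.15, 0.15, 4, 1],
  [0, 0, 0, 0.15, 0.15, 8, 1],
  [0, 0, 0, 0.15, 0.15, 11, 1],
  [0, 0, 0, 0.15, 0.15, 13, 1],
  [0, 0, 0, 0.15, 0.15, 14.5, 1],
  [0, 0, 0, 0.15, 0.15, 14.8, 1],
  [0, 0, 0, 0.15, 0.15, 14.8, 0.4],
  [0, 0, 0, 0.15, 0.15, 14.8, 0],
  [0, 0, 0, 0.15, 0.15, 14.8, -1],
  [0, 0, 0, 0.15, 0.15, 14.8, -1],
  [0, 0, 0, 0.15, 0.15, 14.8, -1],
  [0, 0, 0, 0.15, 0.15, 14.8, -1],
  [0, 0, 0, 0.15, 0.15, 14.8, -1],
  [0, 0, 0, 0.15, 0.15, 14.8, -1],
], grip_force=40)

```text
t: 19.43
tool_pos: [0.588, -0.3046, 0.0508]
tcp_rot: [0.707, 0.707, 0.001, 0.002]
contact_force: [-0.6, 1.5, 6.0]
grip_width: 0.0416
gripper_force: 40.8
```

Emit:
drive_tool([
  [0, 0, 0, 0, 0, -1, -1],
  [0, 0, 0, 0, 0, -4, -1],
  [0, 0, 0, 0, 0, -8, -1],
  [0, 0, 0, 1, 0, -12, -1],
  [0, 0, 0, 4, -1, -13, -1],
  [0, 0, 0, 8, -2, -13, -1],
  [0, 0, 0, 12, -3, -13, -1],
  [0, 0, 0, 16, -4, -13, -1],
  [0, 0, 0, 20, -5, -13, -1],
  [0, 0, 0, 24, -6, -13, -1],
  [0, 0, 0, 28, -7, -13, -1],
  [0, 0, 0, 32, -8, -13, -1],
  [0, 0, 0, 36, -9, -13, -1],
  [0, 0, 0, 40, -10, -13, -1],
  [0, 0, 0, 44, -11, -13, -1],
  [0, 0, 0, 46.5, -11.5, -13, -1],
  [0, 0, 0, 47.2, -11.7, -13, -1],
  [0, 0, 0, 47.2, -11.7, -13, -1],
  [0, 0, 0, 47.2, -11.7, -13, -1],
])

```text
t: 21.02
tool_pos: [0.47, 0.1678, 0.1785]
tcp_rot: [0.707, 0.707, -0.0, 0.0]
contact_force: [1.1, -0.5, -1.9]
grip_width: 0.0418
gripper_force: 40.9
```

Emit:
drive_tool([
  [0, 0, 0, -0.05, 0.1, 2, -1],
  [0, 0, 0, -0.05, 0.1, 5, -1],
  [0, 0, 0, -0.05, 0.1, 8, -1],
  [0, 0, 0, -0.05, 0.1, 10.5, -1],
  [0, 0, 0, -0.05, 0.1, 11.8, -1],
  [0, 0, 0, -0.05, 0.1, 12.3, -1],
  [0, 0, 0, -0.05, 0.1, 12.5, -1],
  [0, 0, 0, -0.05, 0.1, 12.6, -1],
  [0, 0, 0, -0.05, 0.1, 12.6, -1],
  [0, 0, 0, -0.05, 0.1, 12.6, -1],
])

```text
t: 21.85
tool_pos: [0.4718, 0.166, 0.0538]
tcp_rot: [0.708, 0.706, -0.0, 0.0]
contact_force: [-3.7, -1.0, 4.7]
grip_width: 0.0416
gripper_force: 41.5
```

Emit:
drive_tool([
  [0, 0, 0, 0, 0, 0, -0.1],
  [0, 0, 0, 0, 0, 0, 0.1],
  [0, 0, 0, 0, 0, 0, 0.4],
  [0, 0, 0, 0, 0, 0, 0.7],
  [0, 0, 0, 0, 0, 0, 1],
  [0, 0, 0, 0, 0, -2, 1],
  [0, 0, 0, 0, 0, -6, 1],
  [0, 0, 0, 0, 0, -10, 1],
  [0, 0, 0, 0, 0, -14, 1],
  [0, 0, 0, -3, -0.4, -16, 1],
  [0, 0, 0, -7, -1, -16, 1],
  [0, 0, 0, -11, -1.6, -16, 1],
  [0, 0, 0, -15, -2.2, -16, 1],
  [0, 0, 0, -19, -2.8, -16, 1],
  [0, 0, 0, -23, -3.4, -16, 1],
  [0, 0, 0, -27, -4, -16, 1],
  [0, 0, 0, -29.5, -4.4, -16, 1],
  [0, 0, 0, -30.2, -4.5, -16, 1],
  [0, 0, 0, -30.2, -4.5, -16, 1],
  [0, 0, 0, -30.2, -4.5, -16, 1],
])

```text
t: 23.52
tool_pos: [0.4257, -0.1339, 0.2121]
tcp_rot: [0.708, 0.707, 0.0, -0.0]
contact_force: [-0.1, 0.1, 0.3]
grip_width: 0.0853
gripper_force: 0.0
```

```bash
python3 look.py bit
```

```text
23.5167 [ 0.4257 -0.1339  0.2121] [0.0017 1.     0.0011] [-0.4997 -0.056   1.864   0.0009  1.3343 -0.4982]
```

View pics/bit.png

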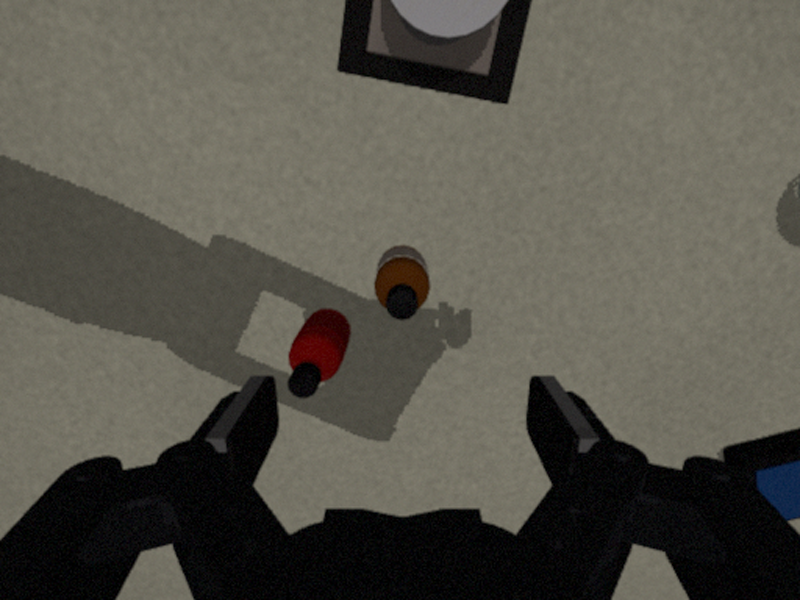

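The bitters' cap is centred at (402,301) and its shoulder at (402,284). The red bottle's cap is at (304,380) and its body at (322,342).

```bash
python3 - <<'E'
from fit import *
for n,u,v,z,r in(("cap",402,302,.105,.008),("body",402.5,284,.06,.02),("redcap",304,380,.105,.008),("redbase",327,333,.0,.02)):
    P=ctr("bit",u,v,z);print(n,P,box("bit",P[0],P[1],z,r))
P=ctr("bit",402,302,.105);print(box("bit",P[0],P[1],0,.02))
E
```

```text
cap [ 0.4249 -0.1364  0.105 ] (array([388.903, 289.378]), array([415.0843, 314.373 ]))
body [ 0.4252 -0.137   0.06  ] (array([374.3954, 256.2914]), array([430.5929, 310.6374]))
redcap [ 0.3613 -0.1891  0.105 ] (array([291.5955, 368.7587]), array([316.3544, 391.0279]))
redbase [ 0.3581 -0.1978  0.    ] (array([304.4029, 311.6309]), array([349.5255, 353.6947]))
(array([378.404 , 241.3837]), array([425.727 , 287.7641]))
```

Emit:
drive_tool([
  [0, 0, 0, -0.25, -0.05, 4, 0.8],
  [0, 0, 0, -0.25, -0.05, 8, 0.7],
  [0, 0, 0, -0.25, -0.05, 11.5, 0.7],
  [0, 0, 0, -0.25, -0.05, 14, 0.7],
  [0, 0, 0, -0.25, -0.05, 16, 0.7],
  [0, 0, 0, -0.25, -0.05, 17, 0.7],
  [0, 0, 0, -0.25, -0.05, 17.5, 0.7],
  [0, 0, 0, -0.25, -0.05, 17.5, 0.7],
  [0, 0, 0, -0.25, -0.05, 17.5, 0.7],
])

```text
t: 24.32
tool_pos: [0.4264, -0.1367, 0.0382]
tcp_rot: [0.707, 0.707, 0.0, 0.001]
contact_force: [0.3, 0.2, 0.2]
grip_width: 0.0725
gripper_force: 0.0
```

Emit:
drive_tool([
  [0, 0, 0, 0, -0.1, 0.3, 0.4],
  [0, 0, 0, 0, -0.1, 0.3, 0.1],
  [0, 0, 0, 0, -0.1, 0.3, -0.05],
  [0, 0, 0, 0, -0.1, 0.3, -1],
  [0, 0, 0, 0, -0.1, 0.3, -1],
  [0, 0, 0, 0, -0.1, 0.3, -1],
  [0, 0, 0, 0, -0.1, 0.3, -1],
  [0, 0, 0, 0, -0.1, 0.3, -1],
  [0, 0, 0, 0, -0.1, 0.3, -1],
], grip_force=40)

```text
t: 25.07
tool_pos: [0.4252, -0.1373, 0.0354]
tcp_rot: [0.707, 0.707, 0.0, 0.001]
contact_force: [-0.1, 0.8, 5.5]
grip_width: 0.0388
gripper_force: 40.2
```

Emit:
drive_tool([
  [0, 0, 0, 0, 0, -0.5, -1],
  [0, 0, 0, 0, 0, -1.5, -1],
  [0, 0, 0, 0, 0, -3.5, -1],
  [0, 0, 0, 0, 0, -6, -1],
  [0, 0, 0, 0, 0, -8.5, -1],
  [0, 0, 0, 1, 0.8, -10, -1],
  [0, 0, 0, 3.5, 2.5, -10, -1],
  [0, 0, 0, 6.5, 4.7, -10, -1],
  [0, 0, 0, 9.5, 6.9, -10, -1],
  [0, 0, 0, 12.5, 9.1, -10, -1],
  [0, 0, 0, 15.5, 11.3, -10, -1],
  [0, 0, 0, 18.5, 13.5, -10, -1],
  [0, 0, 0, 21.5, 15.7, -10, -1],
  [0, 0, 0, 24.5, 17.9, -10, -1],
  [0, 0, 0, 27.5, 20, -10, -1],
  [0, 0, 0, 30, 21.9, -10, -1],
  [0, 0, 0, 32, 23.3, -10, -1],
  [0, 0, 0, 32.7, 23.8, -10, -1],
  [0, 0, 0, 32.7, 23.8, -10, -1],
  [0, 0, 0, 32.7, 23.8, -10, -1],
])

```text
t: 26.73
tool_pos: [0.6617, 0.1895, 0.1339]
tcp_rot: [0.707, 0.707, -0.001, -0.0]
contact_force: [-0.4, -0.1, -1.5]
grip_width: 0.0386
gripper_force: 40.6
```

Emit:
drive_tool([
  [0, 0, 0, 0, 0.15, 1.5, -1],
  [0, 0, 0, 0, 0.15, 3.5, -1],
  [0, 0, 0, 0, 0.15, 5, -1],
  [0, 0, 0, 0, 0.15, 6, -1],
  [0, 0, 0, 0, 0.15, 6.4, -1],
  [0, 0, 0, 0, 0.15, 6.6, -1],
  [0, 0, 0, 0, 0.15, 6.8, -1],
  [0, 0, 0, 0, 0.15, 7, -1],
  [0, 0, 0, 0, 0.15, 7, -1],
  [0, 0, 0, 0, 0.15, 7, -1],
])

```text
t: 27.57
tool_pos: [0.665, 0.1902, 0.0655]
tcp_rot: [0.707, 0.707, 0.001, 0.001]
contact_force: [-0.2, 0.1, 0.0]
grip_width: 0.0382
gripper_force: 40.8
```

Emit:
drive_tool([
  [0, 0, 0, 0, 0, 0.1, -1],
  [0, 0, 0, 0, 0, 0.2, -1],
  [0, 0, 0, 0, 0, 0.2, -1],
  [0, 0, 0, 0, 0, 0.2, -1],
])

```text
t: 27.9
tool_pos: [0.6651, 0.1903, 0.0654]
tcp_rot: [0.707, 0.707, 0.001, 0.001]
contact_force: [-3.3, -0.6, 8.2]
grip_width: 0.0386
gripper_force: 41.5
```

Emit:
drive_tool([
  [0, 0, 0, 0, 0, 0, -0.1],
  [0, 0, 0, 0, 0, 0, 0.1],
  [0, 0, 0, 0, 0, 0, 0.4],
  [0, 0, 0, 0, 0, 0, 0.7],
  [0, 0, 0, 0, 0, 0, 0.9],
  [0, 0, 0, 0, 0, -1.5, 1],
  [0, 0, 0, 0, 0, -4, 1],
  [0, 0, 0, 0, 0, -8, 1],
  [0, 0, 0, 0, 0, -12, 1],
  [0, 0, 0, 0, 0, -15, 1],
  [0, 0, 0, -1, -3, -18, 1],
  [0, 0, 0, -2, -6, -21, 1],
  [0, 0, 0, -3, -9, -23, 1],
  [0, 0, 0, -4, -12, -25, 1],
  [0, 0, 0, -5, -14, -26, 1],
  [0, 0, 0, -5, -14, -26, 1],
  [0, 0, 0, -5, -14, -26, 1],
  [0, 0, 0, -5, -14, -26, 1],
])

```text
t: 29.4
tool_pos: [0.5243, 0.1402, 0.3224]
tcp_rot: [0.707, 0.707, 0.0, 0.0]
contact_force: [1.5, -0.5, 0.1]
grip_width: 0.0853
gripper_force: 0.0
```

```bash
python3 look.py fin;python3 - <<'E'
from fit import *
for n,x,y,z,r in(("lid",.4522,.0585,.069,.04),("jig",.4713,.1672,.088,.021),("tall",.4905,.276,.089,.0225),("cap",.664,.1905,.135,.008)): print(n,box("fin",x,y,z,r))
E
```

```text
29.4 [0.5243 0.1402 0.3224] [0.0009 1.     0.0003] [0.1018 0.0808 1.4975 0.0002 1.5627 0.1027]
lid (array([289.7466, 295.5483]), array([370.5568, 370.7987]))
jig (array([318.1757, 201.7703]), array([366.26  , 250.1115]))
tall (array([332.0671,  57.4478]), array([388.5508, 119.5821]))
cap (array([577.7175, 191.988 ]), array([599.1164, 213.6968]))
```

View pics/fin.png

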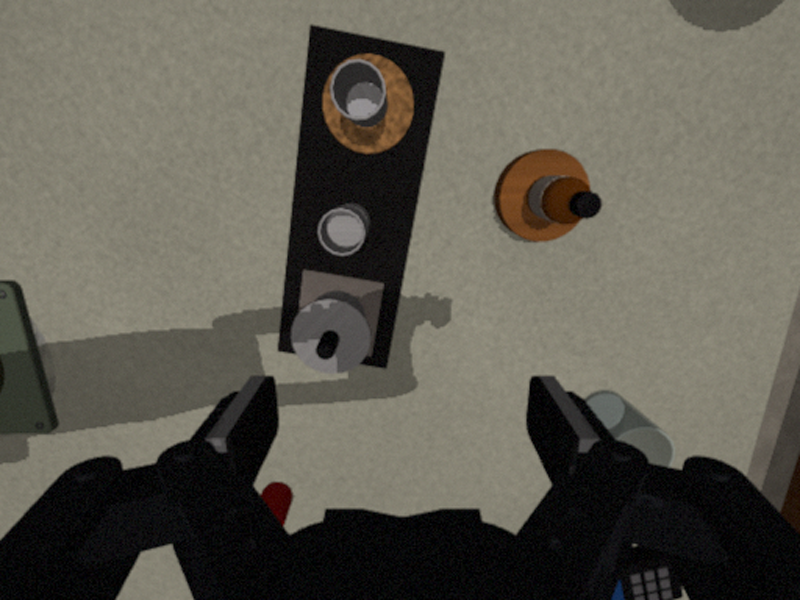

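The final view shows the lid at (330,335), jigger (342,231), tall pot (360,90) and bitters cap (586,204). Each is within 5 px of its target position (about 4 mm at most), everything is upright and the arm is clear, so I'm handing in.

```bash
python3 -c "
from station import manip
print(manip.finish_job())"
```

```text
the job is handed in; nothing more can be done
None
```

The cocktail station is set out and handed in at about 29 s: every piece is upright, released and within about 4 mm of its target by the last wrist-camera view, and the arm made no contact with the glass or the red bottle.

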